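# Click the refilled spice jar home and release the empty one

### The arm

A 7-joint arm with a two-finger parallel gripper is mounted at the origin on the work surface. World frame = base frame: x ahead of the robot, y to its left, z up, the work surface at z = 0. Lengths are in m, angles in rad, forces in N, time in s.
With the tool pointing down it reaches from about 0.425 to 0.875 m from the base axis. Payload 4.7 kg.
Tool frame: the origin (TCP) lies where the fingers leave the gripper's body, on its centre line; the fingertips stand 70 mm ahead of it and the grasp point (between the pads) lies 51 mm ahead of it; z points along the fingers, y is the direction in which the jaws open and shut (so a half turn about z gives the same grasp; the last joint's range is limited). The gripper opens to 87 mm and grips with 3 to 60 N. Pads are 19 mm wide; open, the fingers measure 117 mm over their backs; the gripper's body (75 mm by 190 mm) begins 51 mm behind the grasp point.
Start: joints at [1.13, 0.321, -0.07, 1.45, 0.023, 1.371, -0.057], TCP at [0.286, -0.584, 0.292] pointing down, gripper open.
Joint ranges: [-2.86, 2.86], [-0.3, 2.09], [-1.38, 1.24], [0.06, 2.45], [-1.56, 4.7], [0.09, 2.05], [-2.69, 2.69]. Speed limits (rad/s): [2.57, 2.57, 3.14, 3.14, 3.14, 3.14, 3.14].

### API

Orientations are given as [roll, pitch, yaw] about the fixed x, y, z axes, in that order (R = Rz(yaw) Ry(pitch) Rx(roll)).
In Python, from plant import r gives the robot as it stands. Calls block until the motion is done:
- r.goto(position, orientation): joint-space move of the TCP to a pose.
- r.servo_line(position, attitude=None, speed=0.15, threshold=None): straight line of the TCP; attitude=None keeps the orientation; speed is the mean speed in m/s. With threshold (N) it stops when the force on the tool has changed by that much, and returns True; else False.
- r.goto_joints(angles): joint-space move.
- r.command_gripper(opening, f_grip=None): opening from 0.0 (shut) to 1.0 (fully open); f_grip is the grip in N (None keeps the last); returns when the fingers have stopped.
- r.hold(seconds).
- r.solve_ik(position, orientation): joint angles nearest the present ones, or None.
- r.get_state(): the state.
- r.camera(name): name is "side" or "top" or "wrist"; returns (picture, depth): 480x640x3 uint8, red, green, blue; 480x640 float32, m along the optical axis (not along the pixel's ray), 0 where there is no reading.
- r.calibration(name): a dict with "fx", "fy", "cx", "cy" (pixels), "k1" (the pictures are not rectified: a ray, as slopes to the right and down, at radius r is drawn at 1 + k1 r^2 times it, then the intrinsics apply), "rvec" (rotation vector, rad) and "tvec" (3), from world to camera coordinates, as OpenCV has them. Camera axes: x right, y down, z forward; pixel columns grow to the right and rows downward; lengths in m; the calibration is good to about 2 mm. A picture is of the moment at which its call begins: read the wrist's pose just before it. calibration takes no time and is no camera call; for the wrist camera it gives the pose at the moment of the call.
A pose or a line that the arm cannot do raises r.PlanningError and nothing moves.
- r.finish_job(): hands the job in, once; it reports no verdict.
Trained networks look in the newest picture that a camera, given by its name, has taken for a name from the list of things; names that differ only in an ending like _2 or _b are one class to them, and where a whole thing is asked for, a point or a joint stands for the part that bears it (a point fixed in the world has none). Each returns a list of dicts, best first, with "confidence" (0 to 1); they miss things now and then, are a little off and sometimes report something else, mostly with a low value. They report only what shows in the picture. A call takes as long as a camera call. They do not tell look-alikes from the thing itself.
- r.masks_of(camera, target): "mask" (480x640 bool, what is visible of it) and "bbox" ([left, top, right, bottom] in pixels, round what is visible of it).
The state is a dict: "clock": time; "joint_positions": joint angles; "joint_vel": joint speeds; "joint_torque": joint torques, N m; "tool_pos": TCP position; "eef_rot": TCP orientation; "wrist_force": force on the tool from outside, world axes, zero at the start; "wrist_torque": the same for the moment, N m; "opening": opening from 0.0 (shut) to 1.0 (fully open).
Only numpy, scipy, OpenCV 4.12 (cv2) and the standard library are available. Lean on these libraries where they do the work, as an engineer would, in place of code of your own. Each camera call takes 0.05 s, during which the arm holds its last target. There are 200 camera calls.

### The job

Three spice jars sit on click-in rail docks on the counter. First slide the refilled orange-lidded jar along its rail, away from the robot, until its spring catch clicks and it stays home; then press down the green catch pad at the far end of the green-lidded jar's dock so that this empty jar springs out towards the robot for refilling. Leave the blue-lidded jar locked in its dock, and take your hand away.

Things in the scene. Friction and masses are not known exactly. Their poses are not given: they have to be found in the camera images.
- orange_jar (a point): Centre of the orange-lidded jar, 48 mm above the counter. White body 52 mm diameter, orange lid 55 mm diameter, from 62 mm to the top at 78 mm above the counter; all above its captive black shoe (18 mm) can be grasped or pushed. It only slides: its x axis is level along the rail, away from the robot, towards home and catch; y across the rail, z up.
- orange_slide (a joint): How far (m) the orange jar is out from home: 0 home, positive towards the robot; starts 0.042 to 0.064. Pushing along its +x lowers it. The last 20 mm ride over the spring catch (8 N steady, brief jolts to 25 N), which clicks at about -0.001; solid stop at -0.004. Let go after the click it rests at about 0.002; before it, a spring pushes it back out to 0.03 or more.
- green_catch_top (a point): Centre of the top of the green catch pad, 34 x 36 mm, level, 50 mm above the counter, at the far end of the green-lidded jar's dock, 85 mm past that jar's centre; x axis along the rail away from the robot. It presses straight down 11 mm to a stop on a spring (1.5 N at first, 5 N at the stop); from 7 mm down the jar is free. It rises when let go.
- green_slide (a joint): How far (m) the green-lidded jar is out from home: about 0.002 while locked, as at the start. Once its catch is pressed a spring throws it out towards the robot to 0.03 or more; 0.07 is fully out. Size and dock as the orange one's.
- blue_slide (a joint): The same for the blue-lidded jar, a bystander: about 0.002, locked; it must stay so. All three docks are alike, fixed to the counter: steel base 225 x 70 mm, 8 high, two aluminium rails up to 24 mm high along its sides, and at the far end a grey block 30 high carrying a catch pad in the lid's colour.
Things that resemble listed ones, but are neither listed nor needed, are in the scene too. What is shaped like the part that bears orange_jar but yellow is not meant.

How it is judged:
By the outcome, as a careful person would: the job done as asked, in the order asked, and still so for the second after the job is handed in, with the robot touching nothing.
It also fails if it takes over 42 s, if anything falls off the work surface, if the arm or the gripper's body presses on something with over 40 N, if the wrist force passes 120 N, or if a joint passes its speed limit or range.

## Working session

There is one attempt and no reset: what is moved stays moved. The work goes in short steps, each a Python script; the robot and the scene stay as the last script left them, time stands still between calls to the robot, and variables do not carry over. Pictures are saved under pics/ and viewed, about 8 in all and at most 12, crops included, and the job is handed in when it is done.

```bash
ls; mkdir -p pics
python3 - <<'E'
from plant import r
import cv2,numpy as np
for n in ("top","side"):
    p,d=r.camera(n); cv2.imwrite(f"pics/{n}0.png",p[:,:,::-1]); np.savez(f"{n}0.npz",p=p,d=d)
    c=r.calibration(n); print(n,{k:np.round(v,3).tolist() for k,v in c.items()})
    for t in ("orange_jar","green_catch_top","orange_slide","green_slide","blue_slide"):
        try: print(t,[(round(m["confidence"],2),np.round(m["bbox"]).tolist()) for m in r.masks_of(n,t)])
        except Exception as e: print(t,repr(e))
print(r.get_state()["clock"])
E
```

```text
pics
top {'fx': 525.814, 'fy': 525.814, 'cx': 313.177, 'cy': 240.503, 'k1': -0.16, 'rvec': [2.16, -2.209, 0.071], 'tvec': [0.036, 0.456, 0.904]}
orange_jar [(0.96, [145.0, 320.0, 185.0, 375.0]), (0.73, [321.0, 186.0, 352.0, 238.0])]
green_catch_top [(0.73, [417.0, 142.0, 440.0, 185.0])]
orange_slide [(0.87, [141.0, 318.0, 185.0, 376.0]), (0.59, [315.0, 182.0, 356.0, 238.0])]
green_slide [(0.62, [420.0, 172.0, 457.0, 228.0])]
blue_slide [(0.95, [168.0, 171.0, 208.0, 220.0])]
side {'fx': 493.604, 'fy': 493.604, 'cx': 319.576, 'cy': 233.343, 'k1': -0.135, 'rvec': [0.408, -2.571, 1.414], 'tvec': [0.445, 0.104, 0.925]}
orange_jar [(0.75, [286.0, 208.0, 330.0, 242.0]), (0.59, [347.0, 316.0, 411.0, 370.0])]
green_catch_top [(0.59, [286.0, 183.0, 317.0, 199.0])]
orange_slide [(0.82, [284.0, 206.0, 328.0, 244.0]), (0.75, [352.0, 318.0, 407.0, 367.0])]
green_slide [(0.71, [302.0, 173.0, 344.0, 204.0])]
blue_slide []
0.6
```

View pics/top0.png

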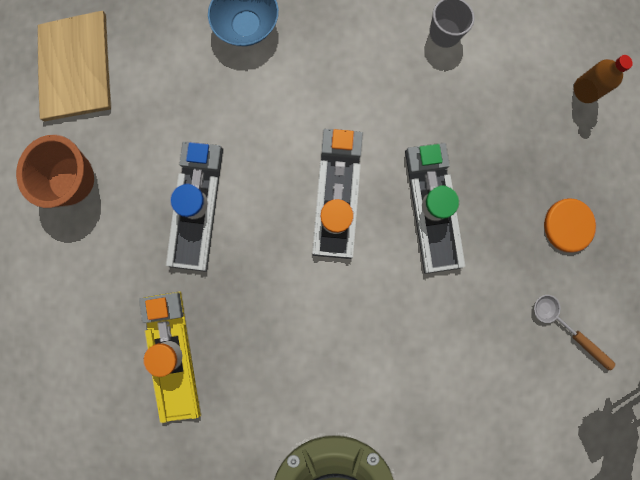

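View pics/side0.png

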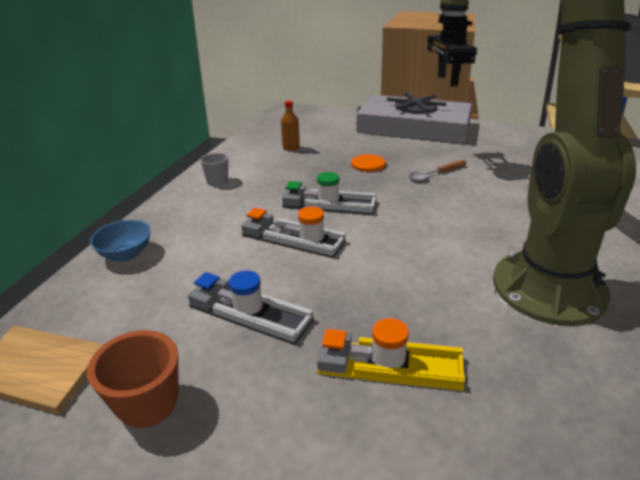

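The middle dock, with aluminium rails, carries the real orange jar: lid at about (337,216), its pad at (343,140). The green lid is at (442,202) with its pad at (431,154). The blue jar is at (187,201). The yellow-railed dock at (160,360) is the look-alike, so I'll ignore it.

```bash
cat > h.py <<'E'
import numpy as np, cv2
HUE={"orange":(4,18),"green":(50,80),"blue":(105,120)}
def world(c,uv,z):
    K=np.array([[c["fx"],0,c["cx"]],[0,c["fy"],c["cy"]],[0,0,1]])
    n=cv2.undistortPoints(np.array([[uv]],float),K,np.array([c["k1"],0,0,0.]))[0,0]
    R=cv2.Rodrigues(np.array(c["rvec"],float))[0]; o=-R.T@np.array(c["tvec"]).ravel()
    v=R.T@np.array([*n,1]); return o+v*(z-o[2])/v[2]
def blobs(p,col,box,amin=80):
    """centroids of the colour's blobs whose centre is in box [l,t,r,b]"""
    h=cv2.cvtColor(p,cv2.COLOR_RGB2HSV); lo,hi=HUE[col]
    m=cv2.inRange(h,(lo,150,90),(hi,255,255))
    n,_,s,cc=cv2.connectedComponentsWithStats(m)
    return [(s[i,4],s[i,:4].tolist(),cc[i]) for i in range(1,n) if s[i,4]>amin and box[0]<cc[i][0]<box[2] and box[1]<cc[i][1]<box[3]]
def measure(r,n="top",p=None):
    c=r.calibration(n)
    if p is None: p=r.camera(n)[0]
    out={}
    for col,box in dict(orange=(300,110,375,260),green=(400,130,475,260),blue=(150,130,225,260)).items():
        b=sorted(blobs(p,col,box),key=lambda t:-t[0])
        out[col]=[(b[0][0],b[0][1],world(c,b[0][2],.078)),(b[1][0],b[1][1],world(c,b[1][2],.050))] if len(b)>1 else b
    return out
E
python3 - <<'E'
from plant import r
from h import *
np.set_printoptions(precision=4,suppress=True)
p=np.load("top0.npz")["p"]
for k,v in measure(r,p=p).items():
    j,q=v[0][2],v[1][2]; d=(q-j)[:2]; print(k,v,"dist",np.hypot(*d),"yaw",np.arctan2(d[1],d[0]))
print(r.get_state()["eef_rot"])
E
```

```text
orange [(np.int32(838), [321, 199, 32, 33], array([ 0.4926, -0.0132,  0.078 ])), (np.int32(389), [332, 129, 21, 21], array([ 0.6271, -0.0281,  0.05  ]))] dist 0.1354033538275661 yaw -0.1103557250813195
green [(np.int32(716), [427, 186, 31, 32], array([ 0.5107, -0.1902,  0.078 ])), (np.int32(238), [421, 145, 21, 20], array([ 0.5945, -0.1828,  0.05  ]))] dist 0.08404885781107792 yaw 0.08870308393316957
blue [(np.int32(784), [171, 184, 32, 32], array([0.5247, 0.2342, 0.078 ])), (np.int32(367), [187, 143, 22, 20], array([0.6108, 0.2224, 0.05  ]))] dist 0.08691712958379641 yaw -0.13693617574455624
[3.1415 0.     0.4548]
```

Run:
```python
from plant import r
from h import *
np.set_printoptions(precision=4,suppress=True)
J=np.array([.4926,-.0132]); yaw=-.110; d=np.array([np.cos(yaw),np.sin(yaw)]); A=[np.pi,0,yaw]
P=lambda s,z:[*(J+s*d),z]
S=-.061
print(r.solve_ik(P(S,.105),A),r.solve_ik(P(S,.2),A),r.solve_ik(P(.02,.105),A))
r.command_gripper(0.0,20)
r.goto(P(S,.2),A)
r.servo_line(P(S,.105),speed=.12)
print(r.get_state()["clock"],r.get_state()["wrist_force"],r.get_state()["tool_pos"])
hit=r.servo_line(P(.0505-.037+.012,.105),speed=.04,threshold=34)
s=r.get_state(); print(hit,s["clock"],s["wrist_force"],(np.array(s["tool_pos"])[:2]-J)@d)
m=measure(r)["orange"]; print(m)
p,_=r.camera("side"); cv2.imwrite("pics/side1.png",p[:,:,::-1])
```

```text
[ 0.6216  0.0903 -0.6825  2.1526  0.0715  0.9201 -1.783 ] [ 0.6662 -0.0629 -0.6826  2.0584 -0.0438  1.1324 -1.6776] [ 0.5258  0.2651 -0.6047  1.9725  0.1832  0.9573 -1.8494]
5.225 [ 0.0988 -0.1439  0.4759] [ 0.4326 -0.0065  0.1056]
False 7.5417 [-22.8814   1.5348  16.0674] 0.019083350513286863
[]
```

Run:
```python
from plant import r
from h import *
np.set_printoptions(precision=4,suppress=True)
J=np.array([.4926,-.0132]); yaw=-.110; d=np.array([np.cos(yaw),np.sin(yaw)])
P=lambda s,z:[*(J+s*d),z]
r.hold(.2); s=r.get_state(); print(s["clock"],s["wrist_force"],(np.array(s["tool_pos"])[:2]-J)@d,s["tool_pos"])
r.servo_line(P(-.03,.105),speed=.1)
s=r.get_state(); print(s["wrist_force"])
r.servo_line(P(-.03,.22),speed=.2)
r.goto([.46,-.19,.25],[np.pi,0,.0887])
p,_=r.camera("top"); cv2.imwrite("pics/top1.png",p[80:320,100:500,::-1].repeat(2,0).repeat(2,1)[:, :])
for k in ("orange","green","blue"):
    v=measure(r,p=p)[k]; 
    print(k,np.hypot(*(v[1][2]-v[0][2])[:2]) if len(v)>1 else 0,v)
print(r.get_state()["clock"])
```

```text
7.8417 [-22.4345   1.4127  16.0687] 0.01910676138948806 [ 0.5116 -0.0152  0.1039]
[ 0.2128  0.2448 -0.5793]
orange 0.08717925404417028 [(np.int32(831), [323, 171, 32, 32], array([ 0.5404, -0.0186,  0.078 ])), (np.int32(388), [332, 129, 21, 21], array([ 0.6271, -0.0281,  0.05  ]))]
green 0.060349331990652066 [(np.int32(103), [421, 151, 20, 14], array([ 0.5843, -0.1781,  0.078 ])), (np.int32(89), [438, 187, 15, 13], array([ 0.5298, -0.2041,  0.05  ]))]
blue 0.08705171368222672 [(np.int32(794), [171, 184, 32, 33], array([0.5244, 0.234 , 0.078 ])), (np.int32(368), [187, 143, 22, 20], array([0.6107, 0.2224, 0.05  ]))]
10.0833
```

View pics/top1.png

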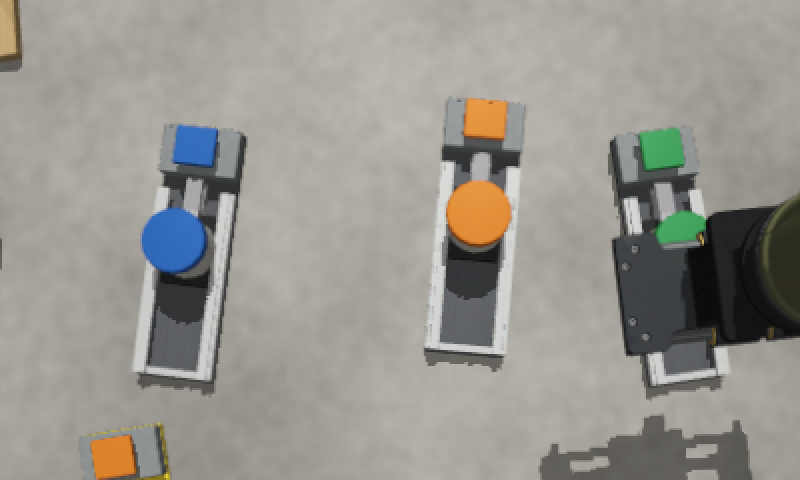

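The orange jar stayed home. Its lid-to-pad distance is 87.2 mm, against 87.1 mm for the locked blue jar. The green pad is clear, so I'll press it now.

Run:
```python
from plant import r
from h import *
np.set_printoptions(precision=4,suppress=True)
yaw=.0887; A=[np.pi,0,yaw]; p0=world(r.calibration("top"),(431,154.5),.05); print(p0)
x,y=p0[:2]
r.goto([x,y,.2],A)
r.servo_line([x,y,.128],speed=.1)
hit=r.servo_line([x,y,.102],speed=.025,threshold=14)
s=r.get_state(); print(hit,s["clock"],s["wrist_force"],s["tool_pos"])
r.hold(.4)
r.servo_line([x,y,.25],speed=.15)
r.goto([.46,-.42,.3],A)
r.hold(.3)
p,_=r.camera("top"); cv2.imwrite("pics/top2.png",p[80:320,100:500,::-1].repeat(2,0).repeat(2,1))
for k,v in measure(r,p=p).items(): print(k,np.hypot(*(v[1][2]-v[0][2])[:2]) if len(v)>1 else 0,v)
s=r.get_state(); print(s["clock"],s["wrist_force"])
```

```text
[ 0.5979 -0.1808  0.05  ]
True 12.3917 [-3.6762 -0.3002  8.3049] [ 0.5984 -0.1809  0.1088]
orange 0.08717838534822026 [(np.int32(832), [323, 171, 32, 32], array([ 0.5404, -0.0186,  0.078 ])), (np.int32(390), [332, 129, 21, 21], array([ 0.6271, -0.028 ,  0.05  ]))]
green 0.12418877879502116 [(np.int32(767), [431, 210, 31, 32], array([ 0.4712, -0.1944,  0.078 ])), (np.int32(235), [420, 145, 22, 20], array([ 0.5948, -0.1825,  0.05  ]))]
blue 0.08676390607128703 [(np.int32(784), [171, 184, 32, 32], array([0.5247, 0.2342, 0.078 ])), (np.int32(367), [187, 143, 22, 20], array([0.6107, 0.2224, 0.05  ]))]
15.325 [-0.0714  0.1751 -0.8851]
```

View pics/top2.png

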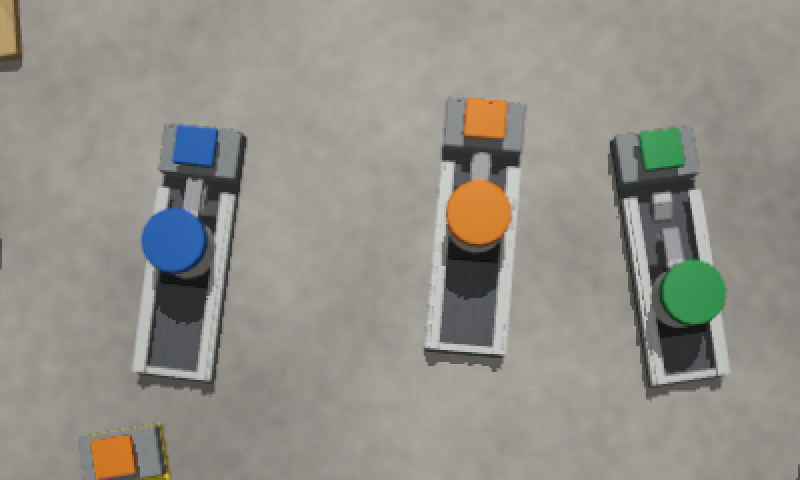

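The green jar has sprung out about 40 mm: its lid moved from about (684,244) to (693,292) in this crop. Orange and blue are locked, and the hand is clear.

```bash
python3 -c "
from plant import r
r.finish_job(); print(r.get_state()['clock'])"
```

```text
the job is handed in; nothing more can be done
the job is handed in; nothing more can be done
```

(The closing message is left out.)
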